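# Serve the square shortbread with the turner

### The arm

A 6-joint arm with a two-finger parallel gripper is mounted at the origin on the work surface. World frame = base frame: x ahead of the robot, y to its left, z up, the work surface at z = 0. Lengths are in m, angles in degrees, forces in N, time in s.
With the tool pointing down it reaches from about 0.4 to 0.825 m from the base axis. Payload 7 kg.
Tool frame: the origin (TCP) lies at the very end of the fingers, on their centre line; the grasp point (between the pads) lies 19 mm behind it (robot.grip_point_offset is the z of the grasp point in the tool frame, in m); z points along the fingers, y is the line along which they close (so a half turn about z gives the same grasp; the last joint's range is limited). The gripper opens to 88 mm and grips with 3 to 60 N. Pads are 19 mm wide; open, the fingers measure 130 mm over their backs; the gripper's body (78 mm by 193 mm) begins 47 mm behind the grasp point.
Start: joints at [-58.952, 20.546, 0.682, 0, -70.136, -16.507], TCP at [0.169, -0.653, 0.227] pointing down, gripper open.
Joint ranges: [-176.03, 176.03], [-82.01, 121.73], [-58.28, 71.71], [-173.87, 95.51], [-174.79, -0.11], [-173.66, 173.66]. Speed limits (degrees/s): [136.94, 136.94, 172.46, 180, 180, 180].

### API

Orientations are given as [roll, pitch, yaw] about the fixed x, y, z axes, in that order (R = Rz(yaw) Ry(pitch) Rx(roll)).
In Python, from cell import robot gives the robot as it stands. The module is installed in compiled form; this text tells all that it offers.
- The arm moves only by the shell command python3 -m inch 'ROWS'. ROWS is a JSON object of lists of equal length, an entry for each row: "fingers": the gripper's target within -1 to 1 (fully open at 1, half-way at 0, shut at -1); "delta_pos": the shift along the tool's x, y, z in cm, a list of three; "rot": the turn, a rotation vector about the tool's x, y, z in degrees, a list of three. A call has 1 to 12 rows; each row is the pose to reach, as a shift and turn from the pose commanded when the call began, along the tool's axes at that moment; what a row does not reach only later rows make up. A row lasts 1/12 s, in which the tool goes at most 41.7 mm and 7.16 degrees, less where a joint would pass 70% of its speed; a pose out of reach is approached as far as the arm can. A call with a gripper value outside its range is refused whole. The fingers move at their own pace and stop on an object; the grip force is fixed at half the most. Time passes only in rows, so rows that repeat a pose let the fingers close. It gives the time, the measured TCP pose, the force, the opening and the grip force at its end, in the units of the state.
- robot.get_obs(): the state, without advancing time (a new reading comes with each control period).
- robot.snapshot(name): name is "scene" or "top" or "wrist"; returns the picture (480x640x3 uint8, red, green, blue); there is no depth.
- robot.camera_model(name): a dict with "camera_matrix" (3x3 intrinsics, pixels), "rvec" (rotation vector, rad) and "tvec" (3), from world to camera coordinates, as OpenCV has them; the wrist camera has in their place "mount" (4x4, takes a point from camera to tool coordinates, whose origin is the TCP and whose axes are the flange's). Camera axes: x right, y down, z forward; pixel columns grow to the right and rows downward; lengths in m; the calibration is good to about 2 mm. A picture is of the moment at which its call begins: read the wrist's pose just before it. camera_model takes no time and is no camera call.
- robot.hand_in(): hands the job in; it is judged then, once.
Trained networks look in the newest picture that a camera, given by its name, has taken for a name from the list of things; names that differ only in an ending like _2 or _b are one class to them, and where a whole thing is asked for, a point or a joint stands for the part that bears it (a point fixed in the world has none). Each returns a list of dicts, best first, with "confidence" (0 to 1); they miss things now and then, are a little off and sometimes report something else, mostly with a low value. They report only what shows in the picture. A call takes as long as a camera call. They do not tell look-alikes from the thing itself.
- robot.find_in(camera, thing): "location" ([x, y, z] in m, in the coordinates of the camera as it stood for that picture, good to about 4 mm: the middle of the surface that is visible of it).
The state is a dict: "clock": time; "joint_pos": joint angles; "joint_velocities": joint speeds; "joint_torque": joint torques, N m; "tcp_pos": TCP position; "eef_rot": TCP orientation; "contact_force": force on the tool from outside, world axes, zero at the start; "moment": the same for the moment, N m; "finger_gap": finger opening in m; "gripper_force": force on a finger pad.
Only numpy, scipy, OpenCV 4.12 (cv2) and the standard library are available. Lean on these libraries where they do the work, as an engineer would, in place of code of your own. Each camera call takes 0.05 s, during which the arm holds its last target. There are 200 camera calls.

### The job

Use the turner to slide under the square shortbread on the baking sheet, lift it off on the blade and tip it gently, from low down, onto the free part of the plate, so that it lies flat beside the biscuit already there. It is hot: do not touch it with the gripper, and leave the round biscuits on the sheet and everything else on the worktop where they are. Finally put the turner down on the open worktop with its blade flat, off the sheet and the plate.

Things in the scene. Friction and masses are not known exactly. Their poses are not given: they have to be found in the camera images.
- turner: kitchen turner, 242 mm long, 150 g: slippery steel blade 90 x 64 mm, 2 mm thick, and, joined by a sloping neck, a level black handle, x = -37 to -152 mm, 18 mm wide, 20 mm tall, centre line 58 mm above the blade's underside. Origin: middle of the blade's rear end, underside; x to the front edge, z up. Stands by itself on its blade, the heavy end, handle in the air towards the robot
- turner_edge (a point): middle of the turner's front edge, at (90, 0, 0.5) mm in the turner's frame; the blade's last 20 mm thins to 0.7 mm there
- turner_blade (a point): centre of the blade's upper face, at (45, 0, 2) mm in the turner's frame. The neck slopes up from the blade's rear end to (-42, 0, 50) mm and stops a biscuit from sliding back
- turner_grip (a point): centre of the turner's handle, at (-85, 0, 58) mm in the turner's frame: the place to grip
- sheet: dark steel baking sheet fixed on the worktop, 210 (x) x 290 (y) x 4 mm, flat all round but for one upright lip along its far (+x) edge: 4 mm thick, top 14 mm above the worktop, inner face at x = 101 mm; it stops a biscuit pushed along +x. Origin: centre, on the worktop; x points to the lip, away from the robot
- shortbread: the only square biscuit, 60 x 60 x 11 mm, 45 g, edges rounded by 4 mm above and below so that a thin blade can get under; it lies flat on the sheet in one of three places side by side along the sheet's y, 88 mm apart, 45 to 105 mm (centre) from the lip. Origin: centre of its underside, z up
- round_a: round biscuit, diameter 60 mm, 11 mm thick, on the sheet; stays there. Origin: centre of its underside
- round_b: another round biscuit like round_a on the sheet; stays there. Origin: centre of its underside
- plate: white dinner plate, fixed on the worktop, diameter 250 mm, rim 16 mm high; its flat inner floor is 5 mm above the worktop and about 94 mm in radius. Origin: its centre, on the worktop
- round_c: round biscuit, diameter 60 mm, 11 mm thick, already on the plate, centre 50 mm from the plate's centre on any side; it may be nudged but must stay flat on the plate. Origin: centre of its underside
- mug: mug, 80 mm wide, 90 mm high, bystander, beside the +y end of the work area
- jar: glass jar, 72 mm wide, 100 mm high, bystander, beside the -y end of the work area
- oil: oil bottle, 64 mm wide, 200 mm high, bystander behind the work area
- mill: wooden pepper mill, 52 mm wide, 120 mm high, bystander behind the work area
- bowl: white bowl, 120 mm wide, 50 mm high, bystander behind the work area
- timer: round white kitchen timer, 60 mm wide, 36 mm high, bystander near the robot on its left
Mind the look-alikes: they are no part of the job. What is shaped like the round_c but black or blue is not meant.

How it is judged (in metres and radians):
On the way, in this order (a step that is already met when the one before it is completed fails the run):
1. the shortbread is carried on the turner's blade, clear of the sheet (height (world z) of shortbread above 0.025 m and contact force between shortbread and turner above 0.05 N and distance between shortbread and turner_blade below 0.04 m and contact force between shortbread and sheet below 0.01 N), for 0.2 s.
2. the shortbread lies on the plate, off the turner (horizontal distance between shortbread and plate below 0.075 m and height (world z) of shortbread below 0.0085 m and angle between shortbread's own z axis and vertical below 0.1 rad and contact force between shortbread and turner below 0.01 N), for 0.2 s.
At the end, for the whole second after the job is handed in: Shortbread at rest, flat (0.1 rad) on the plate's floor, centre within 75 mm of the plate's; the round biscuit there still flat on the plate (within 85 mm); turner still, flat on its blade on the worktop (3 mm, 0.05 rad), touching neither sheet nor plate (horizontal distance between shortbread and plate below 0.075 m and height (world z) of each of shortbread, round_c below 0.0085 m and angle between each of shortbread, round_c's own z axis and vertical below 0.1 rad and linear speed of each of shortbread, turner below 0.02 m/s and horizontal distance between round_c and plate below 0.085 m and height (world z) of turner between -0.003 and 0.003 m and angle between turner's own z axis and vertical below 0.05 rad and contact force between turner and sheet below 0.01 N and contact force between turner and plate below 0.01 N).
It fails at once if the gripper touches the hot shortbread (contact force between any of the fingers, the arm and shortbread above 0.3 N).
It fails at once if the shortbread is dropped onto the plate from a height (it lands faster than 0.8 m/s) (linear speed of shortbread above 0.8 m/s and horizontal distance between shortbread and plate below 0.12 m and height (world z) of shortbread below 0.03 m).
It fails at once if a round biscuit on the sheet is moved by more than 20 mm (distance of any of round_a, round_b from where it was at the start of the episode above 0.02 m).
It fails at once if a bystander is moved by more than 30 mm (distance of any of mug, jar, oil, mill, bowl, timer from where it was at the start of the episode above 0.03 m).
It also fails if it takes over 64 s, if anything falls off the work surface, if the arm or the gripper's body presses on something with over 40 N, if the wrist force passes 120 N, or if a joint passes its speed limit or range.

## Working session

There is one attempt and no reset: what is moved stays moved. The work goes in short steps, Python scripts to look and compute and a shell command to move; the robot and the scene stay as the last step left them, time stands still between calls to the robot, and variables do not carry over. Pictures are saved under pics/ and viewed, at most 10 in all, crops included, and the job is handed in when it is done.

```bash
mkdir -p pics
cat > h.py <<'E'
import numpy as np, cv2
from scipy.spatial.transform import Rotation as R
from cell import robot
def cam2w(c,p):
    m=robot.camera_model(c)
    return R.from_rotvec(np.ravel(m['rvec'])).as_matrix().T@(np.array(p)-np.ravel(m['tvec']))
def px2w(c,u,v,z):
    m=robot.camera_model(c);K=np.array(m['camera_matrix'])
    A=R.from_rotvec(np.ravel(m['rvec'])).as_matrix().T
    o=-A@np.ravel(m['tvec']);d=A@np.linalg.inv(K)@[u,v,1]
    return o+d*(z-o[2])/d[2]
def w2px(c,P):
    m=robot.camera_model(c)
    return cv2.projectPoints(np.float64(P).reshape(-1,3),np.ravel(m['rvec']),np.ravel(m['tvec']),np.array(m['camera_matrix']),None)[0].reshape(-1,2)
def save(c,n):
    im=robot.snapshot(c);cv2.imwrite('pics/'+n,im[:,:,::-1]);return im
E
python3 - <<'E'
from h import *
o=robot.get_obs();print(o['clock'],o['tcp_pos'],o['eef_rot'])
for c in('top','scene'):
    save(c,c+'0.png')
    for t in ['turner','turner_edge','turner_blade','turner_grip','sheet','shortbread','round_a','plate']:
        print(c,t,[(cam2w(c,d['location']).round(3).tolist(),round(d['confidence'],2)) for d in robot.find_in(c,t)])
E
```

```text
0.0 [ 0.16934325 -0.65290842  0.22561991] [ 1.79905375e+02 -7.85751023e-03 -1.65464389e+02]
top turner [([0.599, -0.003, 0.002], 0.67)]
top turner_edge [([0.597, -0.002, 0.0], 0.68), ([0.58, 0.532, 0.044], 0.44)]
top turner_blade [([0.599, -0.006, -0.003], 0.9), ([0.559, -0.494, 0.092], 0.66)]
top turner_grip [([0.6, -0.003, 0.002], 0.79)]
top sheet [([0.551, 0.255, 0.005], 0.95), ([0.743, 0.179, 0.125], 0.75)]
top shortbread [([0.587, 0.344, 0.019], 0.79), ([0.557, 0.179, 0.01], 0.52)]
top round_a [([0.589, -0.319, 0.015], 0.92), ([0.316, -0.215, 0.013], 0.87), ([0.558, 0.182, 0.011], 0.85), ([0.285, -0.308, 0.01], 0.7), ([0.577, 0.262, 0.011], 0.58)]
top plate [([0.553, -0.281, 0.004], 0.91)]
scene turner [([0.596, -0.013, -0.002], 0.92)]
scene turner_edge [([0.597, -0.005, 0.001], 0.93)]
scene turner_blade [([0.598, -0.01, 0.008], 0.87), ([0.588, 0.341, 0.017], 0.62)]
scene turner_grip [([0.598, -0.008, -0.0], 0.97)]
scene sheet [([0.574, 0.243, 0.005], 0.91)]
scene shortbread [([0.588, 0.341, 0.013], 0.79)]
scene round_a [([0.293, -0.31, 0.012], 0.74), ([0.566, 0.172, 0.014], 0.66), ([0.58, 0.256, 0.016], 0.63), ([0.324, -0.22, 0.011], 0.63), ([0.597, -0.325, 0.018], 0.57)]
scene plate []
```

```bash
ls pics
```

```text
scene0.png
top0.png
```

View pics/top0.png

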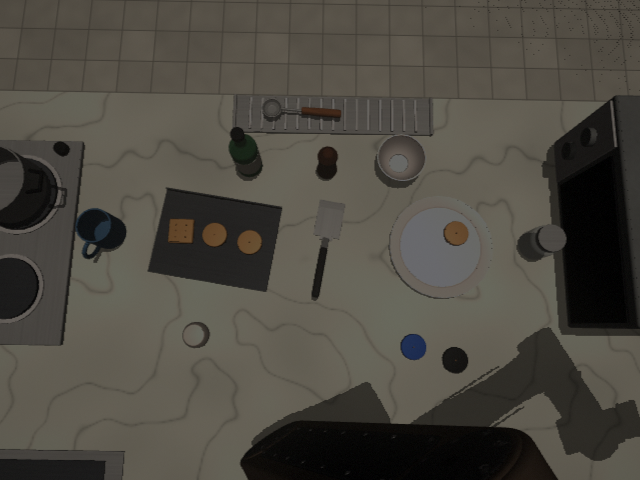

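View pics/scene0.png

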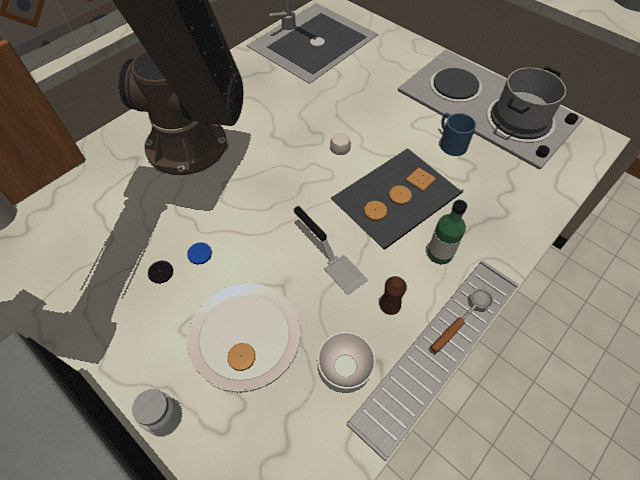

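The top view shows the turner with its blade at (329,218) and handle at (319,272). The square biscuit is at (181,231), with the rounds at (215,235) and (249,242). The plate is at (441,247) with round_c at (456,233), and the mug at (100,230) sits to the left of the sheet. The blue and black discs are look-alikes. Next I measure precisely.

Run:
```python
from h import *
im=cv2.imread('pics/top0.png');hsv=cv2.cvtColor(im,cv2.COLOR_BGR2HSV)
m=cv2.inRange(hsv,(8,110,90),(25,255,255))
n,l,s,c=cv2.connectedComponentsWithStats(m)
for i in range(1,n):
    if s[i,4]>150:
        pts=np.argwhere(l==i)[:,::-1]
        w=np.array([px2w('top',u,v,.014 if u<400 else .016)[:2] for u,v in pts])
        r=cv2.minAreaRect((w*1000).astype(np.float32))
        print('bisc',s[i],c[i].round(1),w.mean(0).round(4),np.round(r[0],1),np.round(r[1],1),round(r[2],1))
g=cv2.cvtColor(im,cv2.COLOR_BGR2GRAY)
def rep(name,mask,z,roi):
    x0,y0,x1,y1=roi;mm=np.zeros_like(mask);mm[y0:y1,x0:x1]=mask[y0:y1,x0:x1]
    n,l,s,c=cv2.connectedComponentsWithStats(mm);i=1+s[1:,4].argmax()
    pts=np.argwhere(l==i)[:,::-1]
    w=np.array([px2w('top',u,v,z)[:2] for u,v in pts])
    r=cv2.minAreaRect((w*1000).astype(np.float32));print(name,s[i],w.mean(0).round(4),np.round(cv2.boxPoints(r),0).tolist(),np.round(r,1) if 0 else (np.round(r[0],1),np.round(r[1],1),round(r[2],1)))
rep('sheet',((g<75)|(m>0)).astype(np.uint8)*255,.004,(140,180,290,298))
rep('handle',(g<60).astype(np.uint8)*255,.068,(300,240,335,305))
print('mug',px2w('top',95,225,.09),px2w('top',100,240,0),'cam',px2w('top',320,240,0))
cv2.imwrite('pics/crop1.png',cv2.resize(im[180:310,290:360],None,fx=4.5,fy=4.5,interpolation=cv2.INTER_CUBIC))
# plate: fit ellipse of inner floor & rim
pm=cv2.inRange(hsv,(0,0,0),(179,255,255))
cv2.imwrite('pics/crop2.png',cv2.resize(im[180:310,375:505],None,fx=4,fy=4,interpolation=cv2.INTER_CUBIC))
t=[];
for k in ['turner_blade','turner_grip']: pass
print('plate L/R',px2w('top',390,247,.016),px2w('top',491,247,.016),px2w('top',441,197,.016),px2w('top',441,298,.016))
for n,z,u,v in [('handle end',.068,316,297),('h front',.068,325,247),('bl fl',.002,318,201),('bl fr',.002,345,204),('bl rl',.002,314,236),('bl rr',.002,339,239)]: print(n,px2w('top',u,v,z).round(4))
```

```text
bisc [169 220  24  22 452] [180.6 230.3] [0.5843 0.3431] [584.2 343.4] [53.1 52.4] 89.4
bisc [445 221  23  24 409] [456.1 232.6] [ 0.5894 -0.322 ] [ 589.1 -322.3] [53.8 55. ] 45.1
bisc [203 223  23  23 405] [214.1 234.1] [0.5763 0.262 ] [576.6 262.2] [52.6 54.1] 47.5
bisc [238 231  23  23 406] [249.1 241.7] [0.5591 0.1768] [559.7 177.2] [53.9 52.5] 46.3Traceback (most recent call last):
  File "<stdin>", line 18, in <module>
  File "<stdin>", line 16, in rep
  File "h.py", line 8, in px2w
    m=robot.camera_model(c);K=np.array(m['camera_matrix'])
ValueError: time passes only in moves, steps and waits
```

```bash
python3 - <<'E'
s=open('h.py').read()
s=s.replace("def cam2w","_c={}\ndef cm(c):\n    if c not in _c: _c[c]=robot.camera_model(c)\n    return _c[c]\ndef cam2w",1).replace("m=robot.camera_model(c)","m=cm(c)")
open('h.py','w').write(s)
E
python3 - <<'E'
from h import *
im=cv2.imread('pics/top0.png');hsv=cv2.cvtColor(im,cv2.COLOR_BGR2HSV)
m=cv2.inRange(hsv,(8,110,90),(25,255,255))
g=cv2.cvtColor(im,cv2.COLOR_BGR2GRAY)
def rep(name,mask,z,roi):
    x0,y0,x1,y1=roi;mm=np.zeros_like(mask);mm[y0:y1,x0:x1]=mask[y0:y1,x0:x1]
    n,l,s,c=cv2.connectedComponentsWithStats(mm);i=1+s[1:,4].argmax()
    w=np.array([px2w('top',u,v,z)[:2] for u,v in np.argwhere(l==i)[:,::-1]])
    r=cv2.minAreaRect((w*1000).astype(np.float32));print(name,s[i],w.mean(0).round(4),np.round(cv2.boxPoints(r),0).tolist(),np.round(r[1],1),round(r[2],1))
rep('sheet',((g<75)|(m>0)).astype(np.uint8)*255,.004,(140,180,290,298))
rep('handle',(g<60).astype(np.uint8)*255,.068,(300,240,335,305))
print('plate L/R',[px2w('top',*p,.016).round(3).tolist() for p in [(390,247),(491,247),(441,197),(441,298)]])
for n,z,u,v in [('handle end',.068,316,297),('h front',.068,325,247),('bl fl',.002,318,201),('bl fr',.002,345,204),('bl rl',.002,314,236),('bl rr',.002,339,239)]: print(n,px2w('top',u,v,z).round(4))
print('mug',px2w('top',95,225,.09),'cam',px2w('top',320,240,0))
cv2.imwrite('pics/crop1.png',np.hstack([cv2.resize(im[180:310,x:x+90],(396,572),interpolation=cv2.INTER_CUBIC) for x in(290,150)]))
E
```

```text
sheet [  147   187   135   105 10358] [0.5661 0.2606] [[440.0, 132.0], [651.0, 99.0], [696.0, 389.0], [485.0, 422.0]] [293.7 213.5] 81.3
handle [312 240  17  61 436] [0.4877 0.0072] [[418.0, 11.0], [556.0, -13.0], [559.0, 4.0], [421.0, 27.0]] [ 16.8 140.2] 80.6
plate L/R [[0.551, -0.162, 0.016], [0.555, -0.405, 0.016], [0.678, -0.288, 0.016], [0.432, -0.281, 0.016]]
handle end [0.4261 0.0138 0.068 ]
h front [ 0.5402 -0.0048  0.068 ]
bl fl [0.6661 0.0129 0.002 ]
bl fr [ 0.6596 -0.0539  0.002 ]
bl rl [0.5779 0.0212 0.002 ]
bl rr [ 0.5715 -0.0398  0.002 ]
mug [0.57807338 0.51362094 0.09      ] cam [0.56861518 0.0064283  0.        ]
```

View pics/crop1.png

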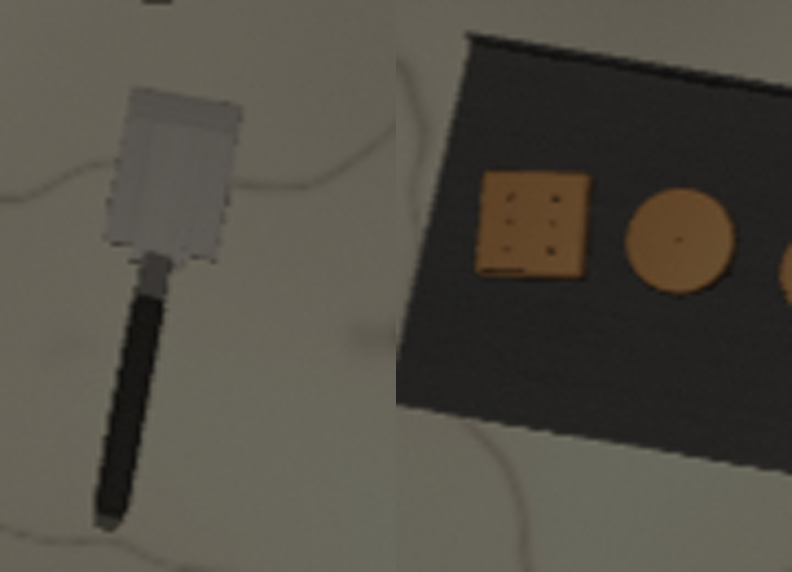

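The crop shows the turner clean, pointing about 9.5° clockwise. The shortbread is turned about -3° and the sheet about -8.7°. Now I refine the turner and work out the approach.

```bash
cat >> h.py <<'E'
G=np.array([-.068,0,.039])   # TCP in turner frame
def tool_of(p,yaw,pitch=0,g=G):  # turner origin p, yaw, pitch(+ = front down)
    Rt=R.from_euler('ZY',[yaw,pitch],degrees=True)
    return np.array(p)+Rt.apply(g), Rt*R.from_euler('x',180,degrees=True)
def delta(cur,goal):
    p0,R0=cur;p1,R1=goal
    return (R0.inv().apply(p1-p0)*100).round(2).tolist(),(R0.inv()*R1).as_rotvec(degrees=True).round(2).tolist()
def now():
    o=robot.get_obs();return np.array(o['tcp_pos']),R.from_euler('xyz',o['eef_rot'],degrees=True)
E
python3 - <<'E'
from h import *
for n,z,u,v in [('front',.001,332.5,202),('rear',.002,326.6,236.8),('hend',.068,314.8,298.2)]: print(n,px2w('top',u,v,z).round(4))
e=px2w('top',332.5,202,.001)[:2];h=px2w('top',314.8,298.2,.068)[:2]
d=e-h;print('len',np.hypot(*d),'yaw',np.degrees(np.arctan2(d[1],d[0])))
y=np.arctan2(d[1],d[0]);u=d/np.hypot(*d)
o1=e-.090*u;o2=h+.152*u;print(o1,o2)
print('timer',[(cam2w('top',q['location']).round(3).tolist(),q['confidence']) for q in robot.find_in('top','timer')])
c=now();g=tool_of([*((o1+o2)/2),0.1],np.degrees(y));print(c[0],g[0],delta(c,g))
E
```

```text
front [ 0.6644 -0.023   0.001 ]
rear [ 0.5764 -0.0095  0.002 ]
hend [0.4234 0.0165 0.068 ]
len 0.24424949805712587 yaw -9.311100785781049
[ 0.5756243  -0.00846605] [ 0.57340444 -0.00810209]
timer [([0.335, 0.287, 0.035], 0.67)]
[ 0.16945056 -0.65337295  0.22657821] [0.50741031 0.00271799 0.139     ] ([-49.19, 55.02, 8.75], [0.0, -0.0, -156.15])
```

```bash
P='[-49.2,55,0]'; python3 -m inch '{"fingers":[1,1,1,1,1,1,1,1,1,1,1,1],"delta_pos":[[-49.2,55,0],[-49.2,55,0],[-49.2,55,0],[-49.2,55,0],[-49.2,55,0],[-49.2,55,0],[-49.2,55,0],[-49.2,55,0],[-49.2,55,0],[-49.2,55,0],[-49.2,55,0],[-49.2,55,0]],"rot":[[0,0,-156],[0,0,-156],[0,0,-156],[0,0,-156],[0,0,-156],[0,0,-156],[0,0,-156],[0,0,-156],[0,0,-156],[0,0,-156],[0,0,-156],[0,0,-156]]}'
python3 - <<'E'
from h import *
c=now();g=tool_of([.5745,-.0083,.11],-9.3);print(c[0],robot.get_obs()['joint_pos'],delta(c,g))
E
```

```text
clock: 1.95
tcp_pos: [0.3991, -0.207, 0.2271]
eef_rot: [-179.9, -0.0, -79.2]
contact_force: [1.9, -0.3, -0.0]
finger_gap: 0.0873
gripper_force: 0.0
[ 0.39905916 -0.20702483  0.2271344 ] [-2.16198905e+00 -1.38543964e+00 -2.62675407e+01  3.84706136e-03
 -6.50332280e+01  1.29996470e+01] ([-18.56, -14.57, 7.83], [-0.06, -0.07, -69.86])
```

```bash
python3 -m inch '{"fingers":[1,1,1,1,1,1,1,1,1,1,1,1],"delta_pos":[[-18.5,-14.5,4],[-18.5,-14.5,4],[-18.5,-14.5,4],[-18.5,-14.5,4],[-18.5,-14.5,4],[-18.5,-14.5,4],[-18.5,-14.5,4],[-18.5,-14.5,7.5],[-18.5,-14.5,7.5],[-18.5,-14.5,7.5],[-18.5,-14.5,7.5],[-18.5,-14.5,7.5]],"rot":[[0,0,-70],[0,0,-70],[0,0,-70],[0,0,-70],[0,0,-70],[0,0,-70],[0,0,-70],[0,0,-70],[0,0,-70],[0,0,-70],[0,0,-70],[0,0,-70]]}'
python3 - <<'E'
from h import *
c=now();g=tool_of([.5745,-.0083,.0],-9.3);print(c[0],robot.get_obs()['joint_pos'],delta(c,g))
save('wrist','w1.png')
E
```

```text
clock: 2.95
tcp_pos: [0.5077, -0.0006, 0.1517]
eef_rot: [-180.0, -0.0, -9.7]
contact_force: [0.9, -0.4, 0.0]
finger_gap: 0.0876
gripper_force: 0.0
[ 0.5076772  -0.00056488  0.15174029] [ 2.21389552e+01  8.49102172e+00 -2.62283253e+01  8.01857292e-03
 -5.52604066e+01  5.81672081e+01] ([-0.09, -0.31, 11.27], [-0.01, -0.02, -0.39])
```

View pics/w1.png

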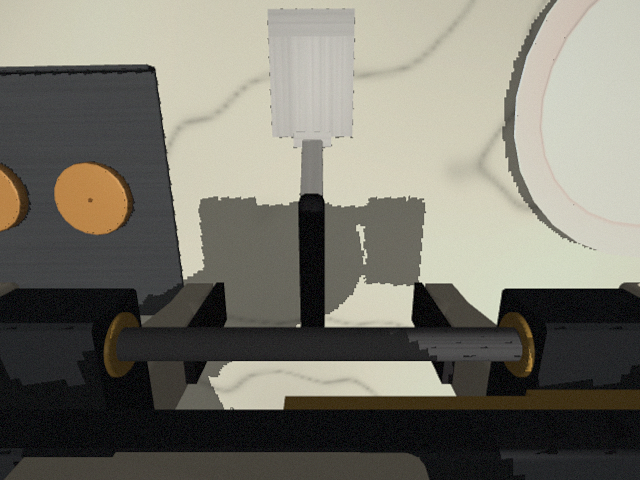

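The wrist view shows the handle lined up with the finger axis at about column 312, and the blade straight ahead at (312,75). I descend and grip.

```bash
python3 -m inch '{"fingers":[1,1,1,1,1,-1,-1,-1,-1,-1,-1,-1],"delta_pos":[[-0.1,-0.3,4],[-0.1,-0.3,8],[-0.1,-0.3,11.2],[-0.1,-0.3,11.2],[-0.1,-0.3,11.2],[-0.1,-0.3,11.2],[-0.1,-0.3,11.2],[-0.1,-0.3,11.2],[-0.1,-0.3,11.2],[-0.1,-0.3,11.2],[-0.1,-0.3,11.2],[-0.1,-0.3,11.2]],"rot":[[0,0,0],[0,0,0],[0,0,0],[0,0,0],[0,0,0],[0,0,0],[0,0,0],[0,0,0],[0,0,0],[0,0,0],[0,0,0],[0,0,0]]}'
python3 -m inch '{"fingers":[-1,-1,-1,-1],"delta_pos":[[0,0,0],[0,0,0],[0,0,-1],[0,0,-2]],"rot":[[0,0,0],[0,0,0],[0,0,0],[0,0,0]]}'
```

```text
clock: 4.0
tcp_pos: [0.5071, 0.0025, 0.0399]
eef_rot: [-180.0, -0.0, -9.5]
contact_force: [0.2, -0.1, 0.2]
finger_gap: 0.0464
gripper_force: 0.0
clock: 4.33
tcp_pos: [0.5065, 0.0023, 0.0598]
eef_rot: [179.9, 0.1, -9.5]
contact_force: [-0.3, -0.2, -0.3]
finger_gap: 0.0203
gripper_force: 0.1
```

The fingers were slower than the lift, so I go back down and close fully.

```bash
python3 -m inch '{"fingers":[-0.3,-0.3,-0.3,-1,-1,-1,-1,-1,-1,-1,-1,-1],"delta_pos":[[0,0,0],[0,0,0],[0,0,2],[0,0,2],[0,0,2],[0,0,2],[0,0,2],[0,0,2],[0,0,2],[0,0,2],[0,0,2],[0,0,2]],"rot":[[0,0,0],[0,0,0],[0,0,0],[0,0,0],[0,0,0],[0,0,0],[0,0,0],[0,0,0],[0,0,0],[0,0,0],[0,0,0],[0,0,0]]}'
python3 -m inch '{"fingers":[-1,-1,-1,-1,-1,-1],"delta_pos":[[0,0,0],[0,0,0],[0,0,0],[0,0,0],[0,0,0],[0,0,0]],"rot":[[0,0,0],[0,0,0],[0,0,0],[0,0,0],[0,0,0],[0,0,0]]}'
```

```text
clock: 5.33
tcp_pos: [0.507, 0.0025, 0.0397]
eef_rot: [-180.0, -0.0, -9.5]
contact_force: [0.1, -0.2, -0.8]
finger_gap: 0.0176
gripper_force: 29.8
clock: 5.83
tcp_pos: [0.507, 0.0025, 0.0396]
eef_rot: [-180.0, -0.0, -9.5]
contact_force: [-0.8, -0.1, -1.8]
finger_gap: 0.0178
gripper_force: 29.8
```

```bash
sed -i 's/G=np.array(\[-.068,0,.039\])/G=np.array([-.068,0,.0397])/' h.py
python3 -m inch '{"fingers":[-1,-1,-1,-1,-1,-1,-1],"delta_pos":[[0,0,-1],[0,0,-2.5],[0,0,-4],[0,0,-6],[0,0,-8],[0,0,-8],[0,0,-8]],"rot":[[0,0,0],[0,0,0],[0,0,0],[0,0,0],[0,0,0],[0,0,0],[0,0,0]]}'
python3 - <<'E'
from h import *
im=save('wrist','w2.png')
m=robot.camera_model('wrist');K=np.array(m['camera_matrix']);M=np.array(m['mount']);print(K.tolist(),M.round(4).tolist())
# predicted blade corners for rigid grasp (turner frame -> tool -> cam)
Rt=R.from_euler('x',180,degrees=True)
for pit in (0,5,10):
    o=[]
    for q in [(.09,.032,.0007),(.09,-.032,.0007),(0,-.032,.002),(0,.032,.002),(-.037,0,.068)]:
        q=np.array(q)-G; gp=np.array([0,0,.019]); q=R.from_euler('y',pit,degrees=True).apply(q-gp)+gp
        t=Rt.inv().apply(q); c=np.linalg.inv(M)@[*t,1]; p=K@c[:3]; o.append((p[:2]/p[2]).round(0).tolist())
    print(pit,o)
cv2.imwrite('pics/w2c.png',cv2.resize(im[:260,180:460,::-1],None,fx=2,fy=2))
E
```

```text
clock: 6.42
tcp_pos: [0.5078, 0.0028, 0.1212]
eef_rot: [-179.9, -0.2, -9.5]
contact_force: [-0.2, 0.2, -1.9]
finger_gap: 0.0173
gripper_force: 29.9
[[370.57375974207383, 0.0, 318.74754710124955], [0.0, 370.57375974207383, 238.8139240955426], [0.0, 0.0, 1.0]] [[-0.0006, -0.9576, -0.2882, 0.0781], [1.0, 0.0, -0.0022, 0.0], [0.0021, -0.2882, 0.9576, -0.1574], [0.0, 0.0, 0.0, 1.0]]
0 [[248.0, -60.0], [391.0, -60.0], [382.0, 148.0], [257.0, 148.0], [320.0, 260.0]]
5 [[254.0, -32.0], [386.0, -33.0], [380.0, 157.0], [259.0, 157.0], [320.0, 256.0]]
10 [[258.0, -7.0], [381.0, -7.0], [378.0, 167.0], [261.0, 167.0], [320.0, 252.0]]
```

View pics/w2c.png

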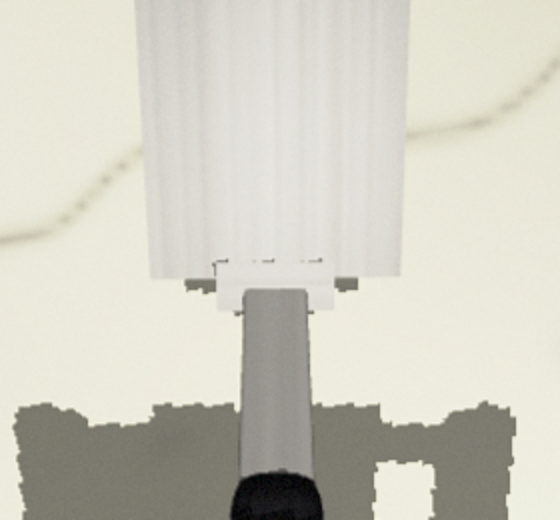

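```bash
sed -i 's/G=np.array(\[-.068/G=np.array([-.0725/' h.py
cat >> h.py <<'E'
S=np.array([.5843,.3433]);Y=-8.7;U=np.array([np.cos(np.radians(Y)),np.sin(np.radians(Y))])
E
python3 - <<'E'
from h import *
c=now()
for b,z in ((.14,.06),(.14,.012)):
    g=tool_of([*(S-b*U),z],Y,2);print(g[0].round(4),delta(c,g))
E
```

```text
[0.3757 0.3752 0.1022] ([-19.12, -34.58, 1.81], [-0.06, -2.05, -0.83])
[0.3757 0.3752 0.0542] ([-19.12, -34.58, 6.61], [-0.06, -2.05, -0.83])
```

```bash
python3 -m inch '{"fingers":[-1,-1,-1,-1,-1,-1,-1,-1,-1,-1,-1,-1],"delta_pos":[[-1,-2,0],[-3,-5,0],[-5,-9,0],[-7,-13,0],[-9,-17,0],[-11,-21,0],[-13,-25,0],[-15,-28,0],[-17,-31,0],[-18.5,-33.5,1],[-19.1,-34.6,1.8],[-19.1,-34.6,1.8]],"rot":[[0,0,0],[0,0,0],[0,0,0],[0,0,0],[0,0,0],[0,0,0],[0,0,-0.8],[0,0,-0.8],[0,-1,-0.8],[0,-2,-0.8],[0,-2,-0.8],[0,-2,-0.8]]}'
python3 - <<'E'
from h import *
c=now()
for z in (.0185,.0071):
    g=tool_of([*(S-.14*U),z],Y,2);print(c[0],g[0].round(4),delta(c,g))
im=save('wrist','w3.png')
cv2.imwrite('pics/w3s.png',im[:300,120:520,::-1])
E
```

```text
clock: 7.47
tcp_pos: [0.3741, 0.3769, 0.099]
eef_rot: [179.8, 2.1, -8.6]
contact_force: [0.1, -0.7, -2.2]
finger_gap: 0.0179
gripper_force: 30.0
[0.37414391 0.37685762 0.09895513] [0.3757 0.3752 0.0607] ([0.31, 0.13, 3.82], [0.17, 0.09, 0.11])
[0.37414391 0.37685762 0.09895513] [0.3757 0.3752 0.0493] ([0.35, 0.12, 4.96], [0.17, 0.09, 0.11])
```

View pics/w3.png

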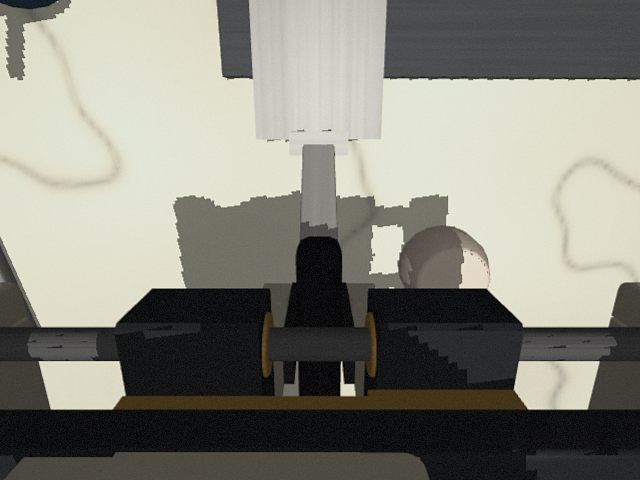

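The wrist view shows the sheet's near edge level at row 78, square to the blade. The timer is at (443,262), lower than the fingertips will go. I descend in small steps.

```bash
python3 -m inch '{"fingers":[-1,-1,-1,-1,-1,-1,-1,-1],"delta_pos":[[0.1,0.1,1],[0.3,0.1,2.5],[0.3,0.1,3.5],[0.3,0.1,4.2],[0.3,0.1,4.5],[0.3,0.1,4.7],[0.3,0.1,4.7],[0.3,0.1,4.7]],"rot":[[0,0,0],[0,0,0],[0,0,0],[0,0,0],[0,0,0],[0,0,0],[0,0,0],[0,0,0]]}'
python3 -m inch '{"fingers":[-1,-1,-1],"delta_pos":[[0,0,0.1],[0,0,0.2],[0,0,0.2]],"rot":[[0,0,0],[0,0,0],[0,0,0]]}'
python3 - <<'E'
from h import *
save('scene','s1.png');im=cv2.imread('pics/s1.png');cv2.imwrite('pics/s1c.png',cv2.resize(im[90:260,290:490],None,fx=3.5,fy=3.5,interpolation=cv2.INTER_CUBIC))
E
```

```text
clock: 8.18
tcp_pos: [0.3773, 0.3743, 0.0549]
eef_rot: [-180.0, 2.0, -8.7]
contact_force: [-0.3, 0.5, -1.4]
finger_gap: 0.018
gripper_force: 30.0
clock: 8.43
tcp_pos: [0.377, 0.3742, 0.0527]
eef_rot: [-180.0, 2.0, -8.7]
contact_force: [0.0, 0.3, -1.6]
finger_gap: 0.0177
gripper_force: 30.0
```

View pics/s1c.png

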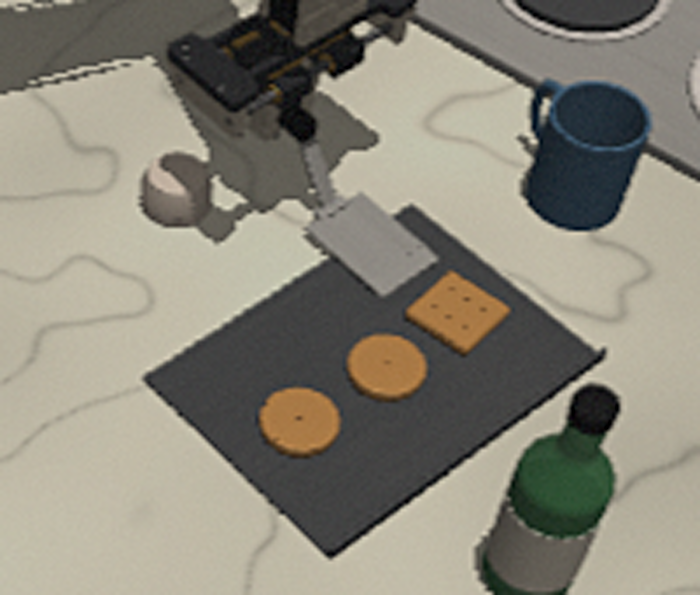

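The scene view shows the blade in line with the square biscuit and just short of it. I keep descending until it touches.

```bash
python3 -m inch '{"fingers":[-1,-1,-1,-1],"delta_pos":[[0,0,0.1],[0,0,0.2],[0,0,0.3],[0,0,0.3]],"rot":[[0,0,0],[0,0,0],[0,0,0],[0,0,0]]}'
python3 -m inch '{"fingers":[-1,-1,-1],"delta_pos":[[0,0,0.08],[0,0,0.15],[0,0,0.15]],"rot":[[0,0,0],[0,0,0],[0,0,0]]}'
```

```text
clock: 8.82
tcp_pos: [0.3769, 0.3742, 0.0494]
eef_rot: [-180.0, 2.0, -8.7]
contact_force: [-0.9, -0.1, -0.6]
finger_gap: 0.0179
gripper_force: 30.0
clock: 9.07
tcp_pos: [0.3769, 0.3744, 0.0481]
eef_rot: [-180.0, 2.0, -8.7]
contact_force: [-0.3, -1.1, 1.8]
finger_gap: 0.0179
gripper_force: 30.0
```

```bash
python3 -m inch '{"fingers":[-1,-1,-1,-1,-1,-1,-1,-1,-1,-1,-1,-1],"delta_pos":[[0.5,0,-0.02],[1.3,0,-0.05],[2.1,0,-0.07],[2.9,0,-0.1],[3.7,0,-0.13],[4.5,0,-0.16],[5.3,0,-0.19],[6.1,0,-0.21],[7,0,-0.25],[7.9,0,-0.28],[8.7,0,-0.3],[9.5,0,-0.33]],"rot":[[0,0,0],[0,0,0],[0,0,0],[0,0,0],[0,0,0],[0,0,0],[0,0,0],[0,0,0],[0,0,0],[0,0,0],[0,0,0],[0,0,0]]}'
python3 - <<'E'
from h import *
save('scene','s2.png');im=cv2.imread('pics/s2.png');cv2.imwrite('pics/s2c.png',cv2.resize(im[90:260,290:490],None,fx=3.5,fy=3.5,interpolation=cv2.INTER_CUBIC))
E
```

```text
clock: 10.07
tcp_pos: [0.4716, 0.3595, 0.0479]
eef_rot: [-180.0, 2.0, -8.7]
contact_force: [-1.6, 1.0, 2.4]
finger_gap: 0.0178
gripper_force: 30.0
```

View pics/s2c.png

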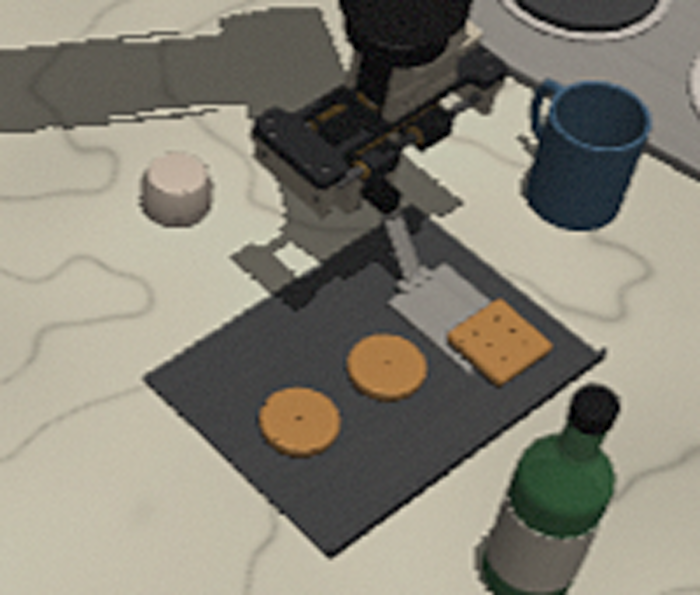

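The blade is partly under and the biscuit has slid towards the lip. I push on to the lip.

```bash
python3 -m inch '{"fingers":[-1,-1,-1,-1,-1,-1,-1,-1],"delta_pos":[[0.5,0,-0.02],[1.2,0,-0.04],[1.9,0,-0.07],[2.6,0,-0.09],[3.2,0,-0.11],[3.7,0,-0.13],[4.2,0,-0.15],[4.5,0,-0.16]],"rot":[[0,0,0],[0,0,0],[0,0,0],[0,0,0],[0,0,0],[0,0,0],[0,0,0],[0,0,0]]}'
python3 - <<'E'
from h import *
a=save('scene','s3.png')[:,:,::-1];b=save('top','t3.png')[:,:,::-1]
cv2.imwrite('pics/s3c.png',np.hstack([cv2.resize(a[130:230,370:470],(400,400),interpolation=cv2.INTER_CUBIC),cv2.resize(b[180:280,140:240],(400,400),interpolation=cv2.INTER_CUBIC)]))
E
```

```text
clock: 10.78
tcp_pos: [0.5158, 0.3528, 0.048]
eef_rot: [-180.0, 2.0, -8.7]
contact_force: [-2.3, -0.3, 1.9]
finger_gap: 0.0174
gripper_force: 30.0
```

View pics/s3c.png

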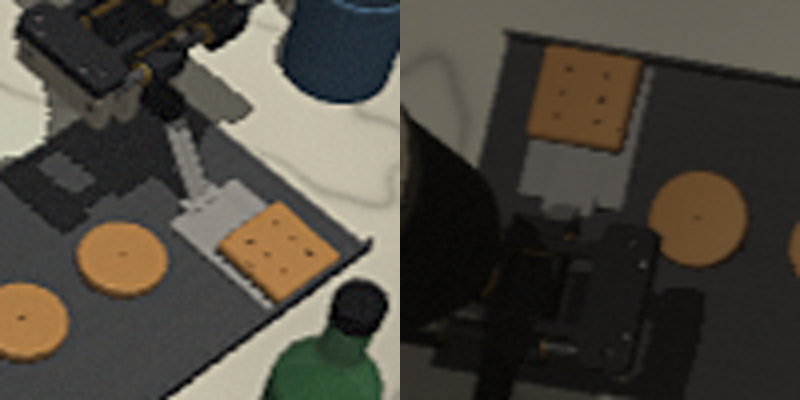

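The biscuit is against the lip with the blade nearly fully under it. I nudge 3 mm more, tilt the front up, then lift.

```bash
python3 -m inch '{"fingers":[-1,-1,-1,-1,-1,-1,-1,-1,-1,-1,-1,-1],"delta_pos":[[0.2,0,0],[0.3,0,0],[0.2,0,-0.05],[0,0,-0.1],[-0.1,0,-0.2],[-0.2,0,-0.3],[-0.3,0,-0.6],[-0.3,0,-1],[-0.3,0,-1.5],[-0.3,0,-2],[-0.3,0,-2.5],[-0.3,0,-3]],"rot":[[0,0,0],[0,0,0],[0,1,0],[0,3,0],[0,5,0],[0,7,0],[0,8,0],[0,8,0],[0,8,0],[0,8,0],[0,8,0],[0,8,0]]}'
python3 - <<'E'
from h import *
a=save('scene','s4.png')[:,:,::-1];b=save('wrist','w4.png')[:,:,::-1]
cv2.imwrite('pics/s4c.png',np.hstack([cv2.resize(a[110:230,350:470],(400,400),interpolation=cv2.INTER_CUBIC),cv2.resize(b[:260,190:450],(400,400),interpolation=cv2.INTER_CUBIC)]))
E
```

```text
clock: 11.88
tcp_pos: [0.5137, 0.3534, 0.0788]
eef_rot: [-179.9, -6.0, -8.8]
contact_force: [-0.9, 0.8, -2.4]
finger_gap: 0.0178
gripper_force: 30.0
```

View pics/s4c.png

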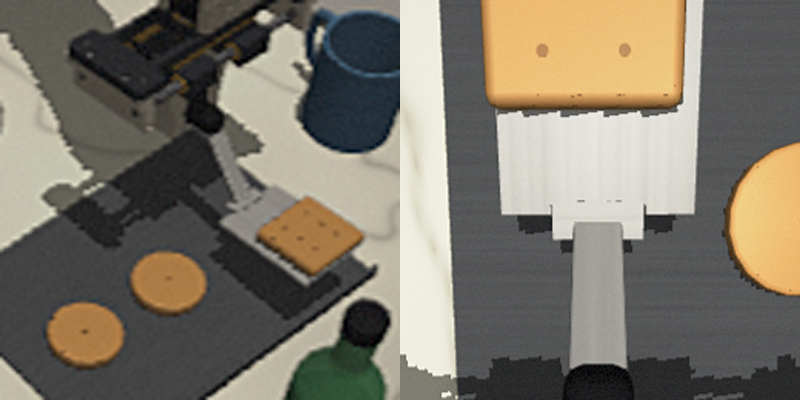

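The biscuit is up on the blade, its centre about 65 mm along the blade and 5 mm to the left. I lift and draw back gently, with gradual speed changes.

```bash
python3 -m inch '{"fingers":[-1,-1,-1,-1,-1,-1,-1,-1,-1,-1,-1,-1],"delta_pos":[[0,0,-0.3],[-0.1,0,-0.9],[-0.4,0,-1.8],[-1,0,-2.9],[-1.8,0,-4.1],[-2.8,0,-5.3],[-3.8,0,-6.4],[-4.8,0,-7.4],[-5.7,0,-8.1],[-6.4,0,-8.5],[-6.9,0,-8.7],[-7.1,0,-8.8]],"rot":[[0,0,0],[0,0,0],[0,0,0],[0,0,0],[0,0,0],[0,0,0],[0,0,0],[0,0,0],[0,0,0],[0,0,0],[0,0,0],[0,0,0]]}'
cat >> h.py <<'E'
PC=np.array([.555,-.285])
def pl(yaw,pitch,front,z): # turner pose with front edge at given world xy/z
    Rt=R.from_euler('ZY',[yaw,pitch],degrees=True)
    return tool_of(np.array([*front,z])-Rt.apply([.09,0,0]),yaw,pitch)
E
python3 - <<'E'
from h import *
c=now();print(c[0])
g=pl(-90,-6,[.515,-.275],.11);print(g[0],delta(c,g))
d,r=delta(c,g);d=np.array(d);r=np.array(r)
N=30;s=[(lambda t:t*t*(3-2*t))(i/N) for i in range(1,N+1)]
print([(np.round(d*x,1).tolist(),np.round(r*x,1).tolist()) for x in s])
# check path of front edge / radius
key=R.from_rotvec(r,degrees=True)
for x in s[::4]:
    p=c[0]+c[1].apply(d*x/100);Rx=c[1]*R.from_rotvec(r*x,degrees=True);f=p+Rx.apply(R.from_euler('x',180,degrees=True).inv().apply(np.array([.09,0,0])-G));print(p.round(3),np.hypot(*p[:2]).round(3),f.round(3),(Rx*R.from_euler('x',180,degrees=True)).as_euler('ZYX',degrees=True).round(1))
E
```

```text
clock: 12.98
tcp_pos: [0.4335, 0.3655, 0.1584]
eef_rot: [-180.0, -6.0, -8.7]
contact_force: [1.1, 0.9, -2.3]
finger_gap: 0.0178
gripper_force: 30.0
[0.4334626  0.36545362 0.15838693]
[ 0.515      -0.10924041  0.13249664] ([14.87, 45.7, 4.14], [-8.52, 0.02, 80.88])
[([0.0, 0.1, 0.0], [-0.0, 0.0, 0.3]), ([0.2, 0.6, 0.1], [-0.1, 0.0, 1.0]), ([0.4, 1.3, 0.1], [-0.2, 0.0, 2.3]), ([0.7, 2.2, 0.2], [-0.4, 0.0, 3.9]), ([1.1, 3.4, 0.3], [-0.6, 0.0, 6.0]), ([1.5, 4.8, 0.4], [-0.9, 0.0, 8.4]), ([2.1, 6.3, 0.6], [-1.2, 0.0, 11.2]), ([2.6, 8.0, 0.7], [-1.5, 0.0, 14.2]), ([3.2, 9.9, 0.9], [-1.8, 0.0, 17.5]), ([3.9, 11.8, 1.1], [-2.2, 0.0, 21.0]), ([4.5, 13.9, 1.3], [-2.6, 0.0, 24.6]), ([5.2, 16.1, 1.5], [-3.0, 0.0, 28.5]), ([6.0, 18.3, 1.7], [-3.4, 0.0, 32.4]), ([6.7, 20.6, 1.9], [-3.8, 0.0, 36.4]), ([7.4, 22.8, 2.1], [-4.3, 0.0, 40.4]), ([8.2, 25.1, 2.3], [-4.7, 0.0, 44.5]), ([8.9, 27.4, 2.5], [-5.1, 0.0, 48.5]), ([9.6, 29.6, 2.7], [-5.5, 0.0, 52.4]), ([10.3, 31.8, 2.9], [-5.9, 0.0, 56.2]), ([11.0, 33.9, 3.1], [-6.3, 0.0, 59.9]), ([11.7, 35.8, 3.2], [-6.7, 0.0, 63.4]), ([12.3, 37.7, 3.4], [-7.0, 
[... 171 characters left out ...]
, ([14.5, 44.4, 4.0], [-8.3, 0.0, 78.6]), ([14.7, 45.1, 4.1], [-8.4, 0.0, 79.8]), ([14.8, 45.6, 4.1], [-8.5, 0.0, 80.6]), ([14.9, 45.7, 4.1], [-8.5, 0.0, 80.9])]
[0.434 0.364 0.158] 0.566 [0.597 0.338 0.136] [-8.9 -6.   0. ]
[0.44  0.33  0.156] 0.55 [0.6   0.288 0.134] [-14.7  -6.    0. ]
[0.451 0.263 0.153] 0.522 [0.6  0.19 0.13] [-26.2  -6.    0. ]
[0.466 0.175 0.148] 0.498 [0.591 0.066 0.126] [-41.3  -6.    0. ]
[0.482 0.081 0.143] 0.489 [ 0.572 -0.059  0.12 ] [-57.4  -6.    0. ]
[ 0.497 -0.007  0.138] 0.497 [ 0.547 -0.165  0.116] [-72.4  -6.    0. ]
[ 0.509 -0.074  0.134] 0.514 [ 0.526 -0.239  0.112] [-84.  -6.  -0.]
[ 0.515 -0.108  0.133] 0.526 [ 0.516 -0.273  0.11 ] [-89.7  -6.   -0. ]
```

```bash
python3 -m inch '{"fingers":[-1,-1,-1,-1,-1,-1,-1,-1,-1,-1,-1,-1],"delta_pos":[[0.1,0.3,0],[0.4,1.2,0.1],[0.8,2.6,0.2],[1.4,4.3,0.4],[2,6.1,0.6],[2.6,8.1,0.7],[3.2,9.9,0.9],[3.8,11.6,1.1],[4.3,13.1,1.2],[4.6,14.2,1.3],[4.9,14.9,1.4],[5,15.2,1.4]],"rot":[[-0.1,0,0.5],[-0.2,0,2.2],[-0.5,0,4.6],[-0.8,0,7.6],[-1.1,0,10.8],[-1.5,0,14.3],[-1.8,0,17.6],[-2.1,0,20.5],[-2.4,0,23.2],[-2.6,0,25.1],[-2.7,0,26.5],[-2.8,0,27]]}'
python3 - <<'E'
from h import *
c=now()
g=pl(-90,-6,[.515,-.275],.11);d,r=delta(c,g);d=np.array(d);r=np.array(r);print(d,r)
F=[.02,.08,.17,.28,.4,.53,.65,.76,.86,.93,.98,1]
print([np.round(d/2*f,1).tolist() for f in F],[np.round(r/2*f,1).tolist() for f in F])
E
```

```text
clock: 13.98
tcp_pos: [0.4622, 0.2061, 0.1492]
eef_rot: [-180.0, -6.0, -36.0]
contact_force: [0.1, 0.7, -2.5]
finger_gap: 0.0174
gripper_force: 30.0
[22.52 22.39  4.03] [-5.650e+00  3.000e-02  5.367e+01]
[[0.2, 0.2, 0.0], [0.9, 0.9, 0.2], [1.9, 1.9, 0.3], [3.2, 3.1, 0.6], [4.5, 4.5, 0.8], [6.0, 5.9, 1.1], [7.3, 7.3, 1.3], [8.6, 8.5, 1.5], [9.7, 9.6, 1.7], [10.5, 10.4, 1.9], [11.0, 11.0, 2.0], [11.3, 11.2, 2.0]] [[-0.1, 0.0, 0.5], [-0.2, 0.0, 2.1], [-0.5, 0.0, 4.6], [-0.8, 0.0, 7.5], [-1.1, 0.0, 10.7], [-1.5, 0.0, 14.2], [-1.8, 0.0, 17.4], [-2.1, 0.0, 20.4], [-2.4, 0.0, 23.1], [-2.6, 0.0, 25.0], [-2.8, 0.0, 26.3], [-2.8, 0.0, 26.8]]
```

```bash
python3 -m inch '{"fingers":[-1,-1,-1,-1,-1,-1,-1,-1,-1,-1,-1,-1],"delta_pos":[[0.2,0.2,0],[0.9,0.9,0.2],[1.9,1.9,0.3],[3.2,3.1,0.6],[4.5,4.5,0.8],[6,5.9,1.1],[7.3,7.3,1.3],[8.6,8.5,1.5],[9.7,9.6,1.7],[10.5,10.4,1.9],[11,11,2],[11.3,11.2,2]],"rot":[[-0.1,0,0.5],[-0.2,0,2.1],[-0.5,0,4.6],[-0.8,0,7.5],[-1.1,0,10.7],[-1.5,0,14.2],[-1.8,0,17.4],[-2.1,0,20.4],[-2.4,0,23.1],[-2.6,0,25],[-2.8,0,26.3],[-2.8,0,26.8]]}'
python3 - <<'E'
from h import *
c=now()
g=pl(-90,-6,[.515,-.275],.11);d,r=delta(c,g);d=np.array(d);r=np.array(r);print(d,r)
F=[.02,.08,.17,.28,.4,.53,.65,.76,.86,.93,.98,1]
print([np.round(d*f,1).tolist() for f in F],[np.round(r*f,1).tolist() for f in F])
E
```

```text
clock: 14.98
tcp_pos: [0.4889, 0.0483, 0.141]
eef_rot: [-180.0, -6.0, -63.0]
contact_force: [-0.9, -0.5, -2.4]
finger_gap: 0.0178
gripper_force: 30.0
[15.05  4.84  2.42] [-2.83  0.04 26.89]
[[0.3, 0.1, 0.0], [1.2, 0.4, 0.2], [2.6, 0.8, 0.4], [4.2, 1.4, 0.7], [6.0, 1.9, 1.0], [8.0, 2.6, 1.3], [9.8, 3.1, 1.6], [11.4, 3.7, 1.8], [12.9, 4.2, 2.1], [14.0, 4.5, 2.3], [14.7, 4.7, 2.4], [15.0, 4.8, 2.4]] [[-0.1, 0.0, 0.5], [-0.2, 0.0, 2.2], [-0.5, 0.0, 4.6], [-0.8, 0.0, 7.5], [-1.1, 0.0, 10.8], [-1.5, 0.0, 14.3], [-1.8, 0.0, 17.5], [-2.2, 0.0, 20.4], [-2.4, 0.0, 23.1], [-2.6, 0.0, 25.0], [-2.8, 0.0, 26.4], [-2.8, 0.0, 26.9]]
```

```bash
python3 -m inch '{"fingers":[-1,-1,-1,-1,-1,-1,-1,-1,-1,-1,-1,-1],"delta_pos":[[0.3,0.1,0],[1.2,0.4,0.2],[2.6,0.8,0.4],[4.2,1.4,0.7],[6,1.9,1],[8,2.6,1.3],[9.8,3.1,1.6],[11.4,3.7,1.8],[12.9,4.2,2.1],[14,4.5,2.3],[14.7,4.7,2.4],[15,4.8,2.4]],"rot":[[-0.1,0,0.5],[-0.2,0,2.2],[-0.5,0,4.6],[-0.8,0,7.5],[-1.1,0,10.8],[-1.5,0,14.3],[-1.8,0,17.5],[-2.2,0,20.4],[-2.4,0,23.1],[-2.6,0,25],[-2.8,0,26.4],[-2.8,0,26.9]]}'
python3 - <<'E'
from h import *
c=now();print(c[0])
for pit,fy,z in ((-3,-.285,.045),(0,-.285,.02),(0,-.285,.01)): print(pit,z,delta(c,pl(-90,pit,[.515,fy],z)))
a=save('scene','s5.png')[:,:,::-1];b=save('top','t5.png')[:,:,::-1]
cv2.imwrite('pics/s5c.png',np.hstack([cv2.resize(a[250:400,170:320],(400,400),interpolation=cv2.INTER_CUBIC),cv2.resize(b[180:310,370:500],(400,400),interpolation=cv2.INTER_CUBIC)]))
E
```

```text
clock: 15.98
tcp_pos: [0.5159, -0.1081, 0.1326]
eef_rot: [-180.0, -5.9, -90.0]
contact_force: [-0.5, 0.4, -1.5]
finger_gap: 0.0176
gripper_force: 30.0
[ 0.51592161 -0.10811029  0.13264073]
-3 0.045 ([0.66, 0.1, 5.75], [-0.03, -2.94, 0.02])
0 0.02 ([0.68, 0.1, 7.4], [-0.03, -5.94, 0.02])
0 0.01 ([0.57, 0.1, 8.4], [-0.03, -5.94, 0.02])
```

View pics/s5c.png

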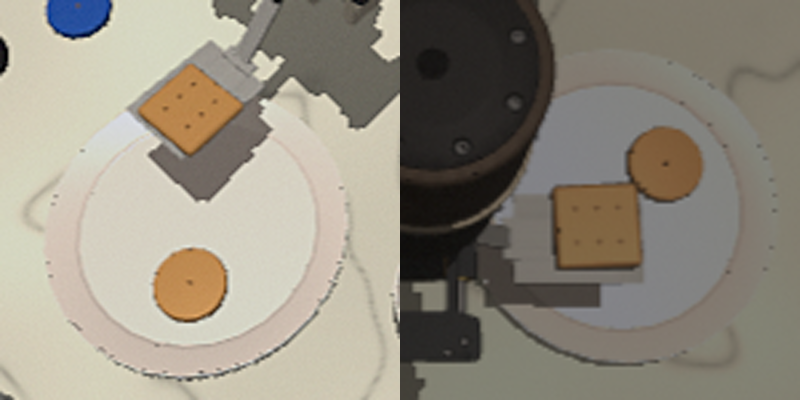

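I've now viewed 11 pictures, one over the limit of 10, so from here I use numbers only. This last one showed the biscuit riding on the blade over the free part of the plate, with round_c clear. Now I measure it and plan the descent.

```bash
cat >> h.py <<'E'
def biscuits(f,z):
    im=cv2.imread(f);m=cv2.inRange(cv2.cvtColor(im,cv2.COLOR_BGR2HSV),(8,110,40),(25,255,255));out=[]
    n,l,s,c=cv2.connectedComponentsWithStats(m)
    for i in range(1,n):
        if s[i,4]>120:
            w=np.array([px2w('top',u,v,z)[:2] for u,v in np.argwhere(l==i)[:,::-1]]);r=cv2.minAreaRect((w*1000).astype(np.float32))
            out.append((s[i,:5].tolist(),w.mean(0).round(3).tolist(),np.round(r[1],0).tolist(),round(r[2],1)))
    return out
E
python3 - <<'E'
from h import *
for z in (.016,.12): print(z,*biscuits('pics/t5.png',z),sep='\n')
c=now()
for pit,fy,z in ((-6,-.285,.05),(-4,-.285,.018),(0,-.285,.0085)): print(pit,z,delta(c,pl(-90,pit,[.515,fy],z)))
E
```

```text
0.016
([302, 107, 39, 10, 272], [0.895, 0.009], [97.0, 20.0], 87.2)
([322, 147, 15, 16, 152], [0.784, -0.011], [38.0, 34.0], 21.7)
([202, 223, 23, 12, 145], [0.592, 0.267], [20.0, 55.0], 20.0)
([420, 222, 48, 45, 1168], [0.557, -0.287], [82.0, 145.0], 32.5)
0.12
([302, 107, 39, 10, 272], [0.846, 0.009], [88.0, 18.0], 87.2)
([322, 147, 15, 16, 152], [0.745, -0.009], [35.0, 31.0], 21.7)
([202, 223, 23, 12, 145], [0.57, 0.244], [18.0, 50.0], 20.0)
([420, 222, 48, 45, 1168], [0.539, -0.259], [74.0, 131.0], 32.5)
-6 0.05 ([0.54, 0.1, 6.13], [-0.07, 0.07, 0.12])
-4 0.018 ([0.36, 0.1, 8.75], [-0.07, -1.93, 0.12])
0 0.0085 ([0.61, 0.1, 8.58], [-0.06, -5.93, 0.13])
```

Run:
```python
from h import *
print(px2w('top',434,253.7,.125))
c=now()
for pit,fy,z in ((-6,-.285,.05),(-2,-.285,.03),(3,-.285,.02),(6,-.285,.014),(8,-.285,.010),(10,-.285,.0075),(12,-.285,.007),(14,-.285,.007)): print(pit,z,delta(c,pl(-90,pit,[.515,fy],z)))
```

```text
[ 0.51987171 -0.23953091  0.125     ]
-6 0.05 ([0.54, 0.1, 6.13], [-0.07, 0.07, 0.12])
-2 0.03 ([0.65, 0.1, 6.99], [-0.06, -3.93, 0.13])
3 0.02 ([1.05, 0.1, 6.62], [-0.06, -8.93, 0.13])
6 0.014 ([1.35, 0.1, 6.42], [-0.06, -11.93, 0.13])
8 0.01 ([1.57, 0.1, 6.29], [-0.05, -13.93, 0.13])
10 0.0075 ([1.82, 0.1, 6.03], [-0.05, -15.93, 0.13])
12 0.007 ([2.11, 0.1, 5.58], [-0.05, -17.93, 0.13])
14 0.007 ([2.43, 0.1, 5.08], [-0.05, -19.93, 0.13])
```

```bash
python3 -m inch '{"fingers":[-1,-1,-1,-1,-1,-1,-1,-1,-1,-1,-1,-1],"delta_pos":[[0.1,0,0.4],[0.2,0,1.3],[0.3,0.1,2.6],[0.4,0.1,3.9],[0.5,0.1,5.1],[0.5,0.1,6],[0.6,0.1,6.4],[0.6,0.1,6.8],[0.7,0.1,6.9],[0.8,0.1,6.8],[0.9,0.1,6.7],[1.1,0.1,6.6]],"rot":[[0,0,0],[0,0,0],[0,0,0],[0,0,0],[0,0,0],[0,0,0],[0,-1,0],[0,-2.5,0],[0,-4,0],[0,-6,0],[0,-7.5,0],[0,-9,0]]}'
python3 - <<'E'
from h import *
c=now()
for pit,fy,z in ((6,-.285,.014),(8,-.285,.010),(10,-.285,.0075),(12,-.285,.007),(14,-.285,.007),(17,-.285,.007)): print(pit,z,delta(c,pl(-90,pit,[.515,fy],z)))
E
```

```text
clock: 17.08
tcp_pos: [0.5149, -0.1248, 0.0679]
eef_rot: [-180.0, 3.1, -89.8]
contact_force: [1.1, 0.7, -1.9]
finger_gap: 0.0179
gripper_force: 30.0
6 0.014 ([0.26, -0.01, -0.27], [-0.03, -2.86, 0.21])
8 0.01 ([0.46, -0.01, -0.42], [-0.02, -4.86, 0.21])
10 0.0075 ([0.67, -0.01, -0.72], [-0.02, -6.86, 0.21])
12 0.007 ([0.89, -0.01, -1.22], [-0.02, -8.86, 0.21])
14 0.007 ([1.12, -0.01, -1.75], [-0.01, -10.86, 0.21])
17 0.007 ([1.51, -0.01, -2.54], [-0.01, -13.86, 0.21])
```

```bash
python3 -m inch '{"fingers":[-1,-1,-1,-1,-1,-1,-1],"delta_pos":[[0.15,0,-0.15],[0.25,0,-0.25],[0.45,0,-0.4],[0.65,0,-0.7],[0.9,0,-1.2],[1.1,0,-1.7],[1.1,0,-1.7]],"rot":[[0,-1.5,0],[0,-3,0],[0,-5,0],[0,-7,0],[0,-9,0],[0,-11,0],[0,-11,0]]}'
python3 - <<'E'
from h import *
save('top','t6.png');print(*[b for b in biscuits('pics/t6.png',.02) if b[1][1]<-.1],sep='\n')
print([(cam2w('top',d['location']).round(3).tolist(),round(d['confidence'],2)) for d in robot.find_in('top','shortbread')])
c=now();print(c[0])
for pit,fy,z in ((17,-.285,.007),(20,-.285,.007),(23,-.285,.007),(23,-.265,.007),(23,-.235,.008),(24,-.205,.03)): print(pit,z,delta(c,pl(-90,pit,[.515,fy],z)))
E
```

```text
clock: 17.67
tcp_pos: [0.5155, -0.1381, 0.0849]
eef_rot: [-179.9, 14.1, -89.9]
contact_force: [-0.3, -0.4, -1.2]
finger_gap: 0.0179
gripper_force: 30.0

[([0.499, -0.261, 0.027], 0.6)]
[ 0.51482974 -0.13743199  0.08424696]
17 0.007 ([0.17, -0.02, -0.89], [-0.01, -2.98, 0.09])
20 0.007 ([0.44, -0.02, -1.72], [-0.01, -5.98, 0.09])
23 0.007 ([0.76, -0.02, -2.54], [-0.0, -8.98, 0.09])
23 0.007 ([-1.18, -0.02, -2.05], [-0.0, -8.98, 0.09])
23 0.008 ([-4.12, -0.02, -1.42], [-0.0, -8.98, 0.09])
24 0.03 ([-7.45, -0.03, -3.1], [-0.0, -9.98, 0.09])
```

```bash
python3 -m inch '{"fingers":[-1,-1,-1,-1,-1,-1,-1],"delta_pos":[[0.05,0,-0.4],[0.15,0,-0.85],[0.25,0,-1.3],[0.4,0,-1.7],[0.6,0,-2.1],[0.75,0,-2.5],[0.75,0,-2.5]],"rot":[[0,-1.5,0],[0,-3,0],[0,-4.5,0],[0,-6,0],[0,-7.5,0],[0,-9,0],[0,-9,0]]}'
python3 - <<'E'
from h import *
save('top','t7.png');save('scene','s7.png')
for k in ('top','scene'): print(k,[(cam2w(k,d['location']).round(3).tolist(),round(d['confidence'],2)) for d in robot.find_in(k,'shortbread')],[(cam2w(k,d['location']).round(3).tolist(),round(d['confidence'],2)) for d in robot.find_in(k,'turner_blade')])
# scene: corners of orange blob on plate
im=cv2.imread('pics/s7.png');m=cv2.inRange(cv2.cvtColor(im,cv2.COLOR_BGR2HSV),(8,110,60),(25,255,255));n,l,s,cc=cv2.connectedComponentsWithStats(m)
for i in range(1,n):
    if s[i,4]>200 and s[i,0]<330: 
        q=np.argwhere(l==i)[:,::-1].astype(np.float32);print(s[i],cc[i].round(1),cv2.approxPolyDP(cv2.convexHull(q),4,True).reshape(-1,2).tolist(), px2w('scene',*cc[i],.016).round(3))
E
```

```text
clock: 18.35
tcp_pos: [0.5148, -0.1508, 0.1068]
eef_rot: [-180.0, 23.1, -89.9]
contact_force: [1.8, -0.5, -1.4]
finger_gap: 0.0175
gripper_force: 30.0
top [([0.508, -0.087, 0.159], 0.57)] [([0.511, -0.09, 0.155], 0.59)]
scene [([0.527, -0.27, 0.026], 0.9)] [([0.518, -0.217, 0.043], 0.61)]
[  0   0  44  28 378] [21.6 13.6] [[43.0, 0.0], [36.0, 27.0], [0.0, 14.0], [3.0, 0.0]] [-0.951  0.002  0.016]
[   0   40   85  165 7723] [ 28.7 132.6] [[13.0, 204.0], [0.0, 190.0], [2.0, 40.0], [8.0, 41.0], [84.0, 158.0]] [-0.363 -0.29   0.016]
[221 301  33  36 663] [237.1 318.3] [[253.0, 315.0], [239.0, 336.0], [221.0, 321.0], [235.0, 301.0]] [ 0.523 -0.271  0.016]
[228 343  27  28 583] [241.  356.5] [[254.0, 359.0], [239.0, 370.0], [229.0, 364.0], [228.0, 354.0], [243.0, 343.0], [252.0, 348.0]] [ 0.594 -0.324  0.016]
```

The biscuit is sliding down with its front on the plate. I draw the blade back along the floor, then up along its own slope.

```bash
python3 -m inch '{"fingers":[-1,-1,-1,-1,-1,-1,-1,-1,-1,-1,-1,-1],"delta_pos":[[-0.3,0,0.1],[-0.8,0,0.35],[-1.3,0,0.55],[-1.8,0,0.75],[-2.3,0,1],[-2.8,0,1.2],[-3.3,0,1.4],[-3.8,0,1.6],[-4.3,0,1.8],[-4.6,0,1.95],[-4.8,0,2],[-4.8,0,2]],"rot":[[0,0,0],[0,0,0],[0,0,0],[0,0,0],[0,0,0],[0,0,0],[0,0,0],[0,0,0],[0,0,0],[0,0,0],[0,0,0],[0,0,0]]}'
cat > look.py <<'E'
from h import *
import sys
f=sys.argv[1];save('scene',f)
print([(cam2w('scene',d['location']).round(3).tolist(),round(d['confidence'],2)) for d in robot.find_in('scene','shortbread')],[(cam2w('scene',d['location']).round(3).tolist(),round(d['confidence'],2)) for d in robot.find_in('scene','turner_blade')])
im=cv2.imread('pics/'+f);m=cv2.inRange(cv2.cvtColor(im,cv2.COLOR_BGR2HSV),(8,110,60),(25,255,255));n,l,s,cc=cv2.connectedComponentsWithStats(m)
for i in range(1,n):
    if 200<s[i,4]<1500 and 150<s[i,0]<330:
        q=np.argwhere(l==i)[:,::-1].astype(np.float32);h=cv2.approxPolyDP(cv2.convexHull(q),4,True).reshape(-1,2);print(s[i],cc[i].round(1),h.tolist(), [px2w('scene',*p,.016).round(3)[:2].tolist() for p in [cc[i],*h]])
E
python3 look.py s8.png
```

```text
clock: 19.65
tcp_pos: [0.5148, -0.098, 0.1077]
eef_rot: [-179.9, 23.1, -89.8]
contact_force: [0.0, -0.3, -1.7]
finger_gap: 0.0177
gripper_force: 30.0
[([0.527, -0.269, 0.015], 0.94)] [([0.518, -0.185, 0.036], 0.94), ([0.572, -0.301, 0.001], 0.64)]
[221 303  36  34 650] [238.8 319.6] [[256.0, 318.0], [239.0, 336.0], [221.0, 320.0], [239.0, 303.0]] [[0.528, -0.27], [0.553, -0.242], [0.557, -0.296], [0.499, -0.298], [0.498, -0.243]]
[228 343  27  28 584] [241.  356.5] [[254.0, 359.0], [239.0, 370.0], [229.0, 364.0], [228.0, 354.0], [243.0, 343.0], [252.0, 348.0]] [[0.594, -0.324], [0.618, -0.309], [0.612, -0.346], [0.587, -0.352], [0.569, -0.339], [0.575, -0.301], [0.597, -0.295]]
```

The shortbread's corners form a level square about 57 mm wide on the plate, centred 33 mm from the plate's centre. Now I pull the turner away and up.

```bash
python3 -m inch '{"fingers":[-1,-1,-1,-1,-1,-1,-1,-1,-1,-1],"delta_pos":[[-0.4,0,0],[-1,0,0],[-2,0,0],[-3,0,0],[-4.2,0,0],[-5.4,0,-0.5],[-6.4,0,-1.8],[-7.2,0,-3.2],[-8,0,-4.6],[-8,0,-4.6]],"rot":[[0,0,0],[0,0,0],[0,0,0],[0,0,0],[0,0,0],[0,0,0],[0,0,0],[0,0,0],[0,0,0],[0,0,0]]}'
python3 look.py s9.png
python3 - <<'E'
from h import *
c=now();print(c[0])
g=(np.array([.507,.0025,.13]),R.from_euler('ZY',[-9.5,0],degrees=True)*R.from_euler('x',180,degrees=True));print(delta(c,g))
E
```

```text
clock: 20.63
tcp_pos: [0.5163, -0.042, 0.1855]
eef_rot: [-179.6, 23.0, -89.6]
contact_force: [0.9, 0.3, -0.1]
finger_gap: 0.018
gripper_force: 30.0
[([0.524, -0.269, 0.016], 0.8)] [([0.518, -0.126, 0.112], 0.8)]
[221 303  36  34 653] [238.8 319.6] [[256.0, 318.0], [239.0, 336.0], [221.0, 320.0], [239.0, 303.0]] [[0.528, -0.27], [0.553, -0.242], [0.557, -0.296], [0.499, -0.298], [0.498, -0.243]]
[228 343  27  28 583] [241.  356.5] [[254.0, 359.0], [239.0, 370.0], [229.0, 364.0], [228.0, 354.0], [243.0, 343.0], [252.0, 348.0]] [[0.594, -0.324], [0.618, -0.309], [0.612, -0.346], [0.587, -0.352], [0.569, -0.339], [0.575, -0.301], [0.597, -0.295]]
[ 0.51434073 -0.04211814  0.18150704]
([-2.09, 0.73, 6.49], [-16.23, 19.1, -79.14])
```

```bash
python3 -m inch '{"fingers":[-1,-1,-1,-1,-1,-1,-1,-1,-1,-1,-1,-1],"delta_pos":[[-0.2,0.1,0],[-0.4,0.2,0],[-0.6,0.2,0.2],[-0.8,0.3,0.5],[-1,0.4,0.9],[-1.2,0.5,1.3],[-1.5,0.5,1.8],[-1.7,0.6,2.3],[-1.8,0.7,2.8],[-1.9,0.7,3.4],[-2,0.7,4],[-2.1,0.7,4.5]],"rot":[[-1.3,1.5,-6.2],[-2.6,3.1,-12.7],[-4,4.7,-19.3],[-5.3,6.3,-25.9],[-6.7,7.9,-32.5],[-8,9.5,-39.1],[-9.4,11,-45.7],[-10.7,12.6,-52.3],[-12.1,14.2,-58.9],[-13.4,15.8,-65.5],[-14.8,17.4,-72.1],[-16.2,19.1,-79.1]]}'
python3 - <<'E'
from h import *
c=now();print(c[0])
g=(np.array([.507,.0025,.0397]),R.from_euler('ZY',[-9.5,0],degrees=True)*R.from_euler('x',180,degrees=True));print(delta(c,g))
E
```

```text
clock: 21.78
tcp_pos: [0.5069, -0.0056, 0.1467]
eef_rot: [179.9, 0.1, -9.4]
contact_force: [-0.1, -0.0, -1.4]
finger_gap: 0.0175
gripper_force: 30.0
[ 0.50689338 -0.00559447  0.14673538]
([-0.1, -0.82, 10.7], [0.08, 0.11, 0.09])
```

```bash
python3 -m inch '{"fingers":[-1,-1,-1,-1,-1,-1,-1,-1,-1,-1,-1,-1],"delta_pos":[[0,-0.3,1],[0,-0.6,2.5],[0,-0.8,4.2],[0,-0.8,6],[0,-0.8,7.6],[0,-0.8,8.8],[0,-0.8,9.6],[0,-0.8,10.1],[0,-0.8,10.4],[0,-0.8,10.6],[0,-0.8,10.7],[0,-0.8,10.7]],"rot":[[0,0,0],[0,0,0],[0,0,0],[0,0,0],[0,0,0],[0,0,0],[0,0,0],[0,0,0],[0,0,0],[0,0,0],[0,0,0],[0,0,0]]}'
```

```text
clock: 22.78
tcp_pos: [0.509, 0.0021, 0.0414]
eef_rot: [-180.0, 0.0, -9.8]
contact_force: [0.5, 0.4, -1.5]
finger_gap: 0.0179
gripper_force: 30.0
```

```bash
python3 -m inch '{"fingers":[-1,-1,-1,-1],"delta_pos":[[0,0,0.05],[0,0,0.1],[0,0,0.15],[0,0,0.15]],"rot":[[0,0,0],[0,0,0],[0,0,0],[0,0,0]]}'
```

```text
clock: 23.12
tcp_pos: [0.5089, 0.0021, 0.0398]
eef_rot: [-180.0, 0.0, -9.7]
contact_force: [-1.1, 0.3, -1.3]
finger_gap: 0.0174
gripper_force: 30.0
```

```bash
python3 -m inch '{"fingers":[-1,-1,-1],"delta_pos":[[0,0,0.05],[0,0,0.1],[0,0,0.1]],"rot":[[0,0,0],[0,0,0],[0,0,0]]}'
python3 -m inch '{"fingers":[-0.4,-0.4,-0.4,-0.4,0.2,0.6,1,1,1,1,1,1],"delta_pos":[[0,0,0],[0,0,0],[0,0,0],[0,0,0],[0,0,0],[0,0,0],[0,0,0],[0,0,0],[0,0,0],[0,0,0],[0,0,0],[0,0,0]],"rot":[[0,0,0],[0,0,0],[0,0,0],[0,0,0],[0,0,0],[0,0,0],[0,0,0],[0,0,0],[0,0,0],[0,0,0],[0,0,0],[0,0,0]]}'
python3 -m inch '{"fingers":[1,1,1,1,1,1,1,1,1,1,1,1],"delta_pos":[[0,0,0],[0,0,0],[0,0,0],[0,0,-1],[0,0,-3],[0,0,-6],[0,0,-9],[0,0,-12],[0,0,-15],[0,0,-15],[-4,0,-15],[-8,0,-15]],"rot":[[0,0,0],[0,0,0],[0,0,0],[0,0,0],[0,0,0],[0,0,0],[0,0,0],[0,0,0],[0,0,0],[0,0,0],[0,0,0],[0,0,0]]}'
python3 look.py s10.png
python3 - <<'E'
from h import *
im=cv2.cvtColor(cv2.imread('pics/s10.png'),cv2.COLOR_BGR2GRAY).astype(int);a=cv2.cvtColor(cv2.imread('pics/scene0.png'),cv2.COLOR_BGR2GRAY).astype(int)
d=np.abs(im-a)[240:300,310:380];print('turner region diff vs start',(d>40).sum(),d.mean())
E
```

```text
clock: 23.37
tcp_pos: [0.5091, 0.0021, 0.0391]
eef_rot: [-180.0, 0.0, -9.7]
contact_force: [-2.4, 0.0, 5.0]
finger_gap: 0.0178
gripper_force: 30.0
clock: 24.37
tcp_pos: [0.5088, 0.0021, 0.0386]
eef_rot: [-180.0, 0.1, -9.7]
contact_force: [-0.4, 0.4, -0.3]
finger_gap: 0.0736
gripper_force: 0.0
clock: 25.37
tcp_pos: [0.4301, 0.0155, 0.1887]
eef_rot: [-180.0, 0.1, -9.9]
contact_force: [-0.2, 1.7, 0.7]
finger_gap: 0.0879
gripper_force: 0.0
[([0.528, -0.268, 0.015], 0.65), ([0.764, -0.178, 0.019], 0.46)] [([0.598, -0.013, 0.006], 0.73)]
[221 303  36  34 653] [238.8 319.6] [[256.0, 318.0], [239.0, 336.0], [221.0, 320.0], [239.0, 303.0]] [[0.528, -0.27], [0.553, -0.242], [0.557, -0.296], [0.499, -0.298], [0.498, -0.243]]
[228 343  27  28 582] [241.  356.5] [[254.0, 359.0], [239.0, 370.0], [229.0, 364.0], [228.0, 354.0], [243.0, 343.0], [252.0, 348.0]] [[0.594, -0.324], [0.618, -0.309], [0.612, -0.346], [0.587, -0.352], [0.569, -0.339], [0.575, -0.301], [0.597, -0.295]]
turner region diff vs start 124 7.386666666666667
```

The turner stands where it started, clear of the sheet and plate, and the shortbread and round_c are steady. Handing in.

```bash
python3 -c "
from cell import robot
print(robot.hand_in())"
```

```text
the job is handed in; nothing more can be done
None
```

I handed the job in at about 25 s, with no verdict returned: by my last measurements the shortbread lies flat on the plate beside round_c and the turner stands on its blade on the open worktop, but I viewed 11 pictures, one over the limit of 10.

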